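# Clear the foil-tape stand and book it empty

### The job

Clear the tape stand: first turn the air cock's handle a quarter turn to shut (across its pipe, against the stop) so the spindles let go, and only then slide every bobbin up off its spindle and lay it flat in the low tray. When all are in, hold the hand scanner steady and level over the label on the stand, its window a hand's breadth (about 10 cm) above the middle of the label and its body in line with the label's long side, for a second or two; then lay the scanner back flat on the middle of its mat, along it, leaving the air shut, the bobbins in the tray, and the bottle, pen and scraper undisturbed.

Things in the scene. Friction and masses are not known exactly. Their poses are not given: they have to be found in the camera images.
- stand: Fixed dark steel base plate 90 (x) x 220 (y) x 10 mm with two upright steel spindles at y = +70 and y = -70 mm. Each spindle has a foot collar (40 mm diameter, top 20 mm above the underside of the plate) on which the lowest bobbin rests, and a post 17 mm in diameter whose tapered tip is 90 mm above the underside. Origin: centre of the underside, z up. Each spindle carries one bobbin or two stacked ones.
- label (a point): Middle of the white paper label (60 mm along the stand's x, 36 mm along y, black bars) lying flat on the stand's base plate half way between the spindles; axes as the stand's. The label's long side runs along x.
- spindle_left (a point): Top of the collar of the spindle at the stand's +y end, on its axis; the post tip is 70 mm above.
- spindle_right (a point): Top of the collar of the spindle at the stand's -y end, on its axis; the post tip is 70 mm above.
- tray: Fixed low aluminium tray, 116 (x) x 268 (y) x 22 mm outside, walls and floor 4 mm thick. Origin: centre of its underside, z up. Four bobbins fit in a row along y (about 63 mm apart); stacking two high is also accepted.
- valve: Fixed air cock: brass ball valve on a steel foot plate 70 (x) x 80 (y) mm, pipe stubs along its y axis, total height 66 mm. Origin: centre of the foot's underside, z up. The handle's pivot is on the z axis.
- handle (a joint): Quarter-turn handle, rad: 0 = open (handle along the pipe, pointing to the valve's -y), 1.571 = shut (across the pipe, pointing to the valve's +x), hard stops at both ends. It grows anticlockwise seen from above. Friction about 0.12 N m; it stays where it is left. It must read above 1.45 to be shut.
- handle_grip (a point): Point on the handle 48 mm from the pivot, in the middle of its thickness, 57 mm above the foot's underside. The handle is a plain bar 14 mm wide and 10 mm high, reaching 68 mm from the pivot; this point turns with it (its -y points outward along the handle).
- mat: Fixed thin cork mat, 175 (x) x 80 (y) x 2 mm, the scanner's place. Origin: centre of the underside, z up.
- scanner: Loose hand scanner, a grey rounded bar 130 (x) x 40 (y, 43 at the black nose) x 36 mm, 140 g, centre of mass near the middle. Origin: centre of its underside, z up; its black nose is the +x end. Grip it across its width at the middle; the mat lies beside the edge of a work board about 10 mm high (at greater world x), so where the scanner lies close to the board grip only its upper part.
- window (a point): The scanner's reading window, on its underside 45 mm from its origin towards the nose (+x); it looks straight down when the scanner is level.
- glue: Bystander: white glue bottle with red cap, 53 mm diameter, 153 mm tall, loose. Origin: centre of the underside.
- pen: Bystander: loose black marker, 138 mm long, lying down.
- scraper: Bystander: loose scraper with wooden handle, 195 mm long, lying down.
- bobbin_a: Bobbin of copper foil tape: copper-coloured winding 54 mm outside diameter and 24 mm high on a cardboard core tube of 33 mm outside diameter, 25 mm bore and 32 mm height that sticks out 4 mm at both ends; 120 g. Origin: centre of its underside, z up along its bore (it may be used either way up). Stands on one of the two spindles at the start.
- bobbin_b: Bobbin of copper foil tape: copper-coloured winding 54 mm outside diameter and 24 mm high on a cardboard core tube of 33 mm outside diameter, 25 mm bore and 32 mm height that sticks out 4 mm at both ends; 120 g. Origin: centre of its underside, z up along its bore (it may be used either way up). Stands on one of the two spindles at the start.
- bobbin_c: Bobbin of copper foil tape: copper-coloured winding 54 mm outside diameter and 24 mm high on a cardboard core tube of 33 mm outside diameter, 25 mm bore and 32 mm height that sticks out 4 mm at both ends; 120 g. Origin: centre of its underside, z up along its bore (it may be used either way up). If present, it starts stacked on top of another bobbin.
- bobbin_d: Bobbin of copper foil tape: copper-coloured winding 54 mm outside diameter and 24 mm high on a cardboard core tube of 33 mm outside diameter, 25 mm bore and 32 mm height that sticks out 4 mm at both ends; 120 g. Origin: centre of its underside, z up along its bore (it may be used either way up). If present, it starts stacked on top of another bobbin.

How it is judged (in metres and radians):
On the way, in this order (a step that is already met when the one before it is completed fails the run):
1. the air cock is shut (value of joint handle above 1.45 rad), for 0.2 s.
2. all bobbins present lie flat in the tray (x of bobbin_a in the frame of tray between -0.05 and 0.05 m and y of bobbin_a in the frame of tray between -0.126 and 0.126 m and z of bobbin_a in the frame of tray between 0 and 0.075 m and angle between the z axis of each of bobbin_a, bobbin_b, bobbin_c, bobbin_d and the z axis of tray, either way round below 0.2 rad and linear speed of each of bobbin_a, bobbin_b, bobbin_c, bobbin_d below 0.03 m/s and x of bobbin_b in the frame of tray between -0.05 and 0.05 m and y of bobbin_b in the frame of tray between -0.126 and 0.126 m and z of bobbin_b in the frame of tray between 0 and 0.075 m and x of bobbin_c in the frame of tray between -0.05 and 0.05 m and y of bobbin_c in the frame of tray between -0.126 and 0.126 m and z of bobbin_c in the frame of tray between 0 and 0.075 m and x of bobbin_d in the frame of tray between -0.05 and 0.05 m and y of bobbin_d in the frame of tray between -0.126 and 0.126 m and z of bobbin_d in the frame of tray between 0 and 0.075 m), for 0.2 s.
3. scanner held 0.8 s over the label: window 50 to 160 mm above, within 18 mm of its middle sideways, level within 0.25 rad, long axis along the label's within 0.35 rad (either way round) (horizontal distance between window and label below 0.018 m and z of window in the frame of label between 0.05 and 0.16 m and angle between scanner's own z axis and vertical below 0.25 rad and angle between the x axis of scanner and the x axis of label, either way round below 0.35 rad and linear speed of scanner below 0.04 m/s), for 0.8 s.
At the end, for the whole second after the job is handed in: Handle above 1.45 rad; every bobbin present at rest and flat (0.2 rad, either way up) in the tray, on its floor or on one other bobbin; scanner at rest, flat, right way up on its mat, origin within 30 mm of the mat's middle, along the mat's long side within 0.45 rad (either way round) (all of step 2 and value of joint handle above 1.45 rad and horizontal distance between scanner and mat below 0.03 m and height (world z) of scanner below 0.008 m and angle between scanner's own z axis and vertical below 0.1 rad and angle between the x axis of scanner and the x axis of mat, either way round below 0.45 rad and linear speed of scanner below 0.02 m/s); the robot touches nothing.
It fails at once if a bobbin is lifted before the air is shut (value of joint handle below 1.3 rad and distance of any of bobbin_a, bobbin_b, bobbin_c, bobbin_d from where it was at the start of the episode above 0.02 m).
It fails at once if the glue bottle is shifted by more than 30 mm (distance of glue from where it was at the start of the episode above 0.03 m).
It fails at once if the pen is shifted by more than 30 mm (distance of pen from where it was at the start of the episode above 0.03 m).
It fails at once if the scraper is shifted by more than 30 mm (distance of scraper from where it was at the start of the episode above 0.03 m).
Of bobbin_c, bobbin_d only 1 to 2 are there at a start; the rules pass over those that are not, and their reading is None.
At some moment in a run one of scanner may be knocked a few centimetres aside while the robot is not near it.
Once in a run the grip may slacken for a moment while it holds something.
It also fails if it takes over 208 s, if anything falls off the work surface, if the arm or the gripper's body presses on something with over 40 N, if the wrist force passes 120 N, or if a joint passes its speed limit or range.

### The arm

A 6-joint arm with a two-finger parallel gripper is mounted at the origin on a cart in front of the work surface, level with it; the furniture and walls round the work are solid. World frame = base frame: x ahead of the robot, y to its left, z up, the work surface at z = 0. Lengths are in mm, angles in rad, forces in N, time in s.
With the tool pointing down it reaches from about 275 to 750 mm from the base axis. Payload 10.2 kg.
Tool frame: the origin (TCP) lies midway between the tips of the shut fingers; the grasp point (between the pads) lies 19 mm behind it (ctrl.pinch_z is the distance from the TCP to the grasp point, in mm); x points along the fingers, z is the direction in which the jaws open and shut, and the axes are right-handed (so a half turn about x gives the same grasp; the last joint's range is limited). The gripper opens to 85 mm and grips with 20 to 120 N. Pads are 22 mm wide; open, the fingers measure 114 mm over their backs; the gripper's body (76 mm by 85 mm) begins 54 mm behind the grasp point. The pads swing forward as they close: fully open they stand 13 mm farther back than shut.
Start: joints at [-1.385, 0.313, 1.498, -0, 1.331, -0.223], TCP at [208.68, -481.751, 231.294] pointing down, gripper open.
Joint ranges: [-2.94, 2.94], [-0.97, 2.17], [0.19, 2.56], [-1.23, 4.37], [0.02, 3.11], [-2.88, 2.88]. Speed limits (rad/s): [2.39, 2.39, 3.01, 3.14, 3.14, 3.14].

### API

Orientations are given as a unit quaternion [w, x, y, z].
In Python, from rig import ctrl, capture, workorder, nets gives the robot as it stands. The module is installed in compiled form; this text tells all that it offers.
- The arm moves only by the tool send_rows, never from a script. Its argument "rows" is text: rows parted by semicolons, each of 5 numbers parted by spaces: the opening, from 0 (shut) to 1 (fully open), then the shift along the tool's x, y, z in cm, then the turn about the tool's x in units of 5 degrees (1.0 is 5 degrees). In form: grip x y z yaw; .... A call has 1 to 12 rows; each row is the pose to reach, as a shift and turn from the pose commanded when the call began, along the tool's axes at that moment; what a row does not reach only later rows make up. A row lasts 1/10 s, in which the tool goes at most 50 mm and 8.59 degrees, less where a joint would pass 70% of its speed; a pose out of reach is approached as far as the arm can. A call with a gripper value outside its range is refused whole. The fingers move at their own pace and stop on an object; "grip_force" is the grip in N (left out, the last holds). Time passes only in rows, so rows that repeat a pose let the fingers close. It gives the time, the measured TCP pose, the force and the opening at its end, in the units of the state.
- ctrl.sense(): the state, without advancing time (a new reading comes with each control period).
- capture(name): name is "scene" or "top"; returns a dict with "pixels" (384x512x3 uint8, red, green, blue), "intrinsics" (3x3 intrinsics, pixels), "view" (4x4, takes a point from world to camera coordinates). Camera axes: x right, y down, z forward; pixel columns grow to the right and rows downward; lengths in mm; the calibration is good to about 2 mm. A picture is of the moment at which its call begins. There is no depth.
- workorder.finish_job(): hands the job in, once; it reports no verdict.
Trained networks look in a picture, given as the dict that the camera call returned (one of the last four; its "shot" number tells which), for a name from the list of things; names that differ only in an ending like _2 or _b are one class to them, and where a whole thing is asked for, a point or a joint stands for the part that bears it (a point fixed in the world has none). Each returns a list of dicts, best first, with "confidence" (0 to 1); they miss things now and then, are a little off and sometimes report something else, mostly with a low value. They report only what shows in the picture. A call takes as long as a camera call.
- nets.boxes_of(picture, target): "location" ([x, y, z] in mm, in world coordinates, good to about 4 mm: the middle of the surface that is visible of it).
- nets.spot_point(picture, target): "location" ([x, y, z] in mm, in world coordinates, good to about 4 mm: a listed point, or the origin of a listed thing).
The state is a dict: "time_s": time; "joints": joint angles; "dq": joint speeds; "tau": joint torques, N m; "eef_pos": TCP position; "ee_rot": TCP orientation; "force": force on the tool from outside, world axes, zero at the start; "wrist_torque": the same for the moment, N m; "grip_width": opening from 0.0 (shut) to 1.0 (fully open).
Only numpy, scipy, OpenCV 4.12 (cv2) and the standard library are available. Lean on these libraries where they do the work, as an engineer would, in place of code of your own. Each camera call takes 0.05 s, during which the arm holds its last target.

## Working session

There is one attempt and no reset: what is moved stays moved. The work goes in short steps, Python scripts to look and compute and a tool call to move; the robot and the scene stay as the last step left them, time stands still between calls to the robot, and variables do not carry over. Pictures are saved under pics/ and viewed, and the job is handed in when it is done.

Besides the shell and the picture viewer there is one more tool, called as name(argument=value, ...) on one line, values as JSON. send_rows: Moves the arm, as the interface text tells. Its arguments: {"type":"object","properties":{"rows":{"type":"string"},"grip_force":{"type":"number"}},"required":["rows"]}

```bash
mkdir -p pics; cat > h.py <<'E'
from rig import ctrl, capture, workorder, nets
import numpy as np, cv2
from scipy.spatial.transform import Rotation as R
def rot(s): 
    q=s["ee_rot"]; return R.from_quat([q[1],q[2],q[3],q[0]]).as_matrix()
def save(p,n): cv2.imwrite(f"pics/{n}.png",cv2.cvtColor(p["pixels"],cv2.COLOR_RGB2BGR))
def proj(p,X):
    X=np.asarray(X,float); c=p["view"][:3,:3]@X+p["view"][:3,3]; u=np.array(p["intrinsics"])@c; return u[:2]/u[2]
def ray(p,uv,z):
    V=np.array(p["view"]);K=np.array(p["intrinsics"]);d=V[:3,:3].T@np.linalg.inv(K)@np.array([uv[0],uv[1],1.]);o=-V[:3,:3].T@V[:3,3]
    return o+d*(z-o[2])/d[2]
def st():
    s=ctrl.sense();print("t",s["time_s"],"p",np.round(s["eef_pos"],1),"F",np.round(s["force"],1),"g",round(s["grip_width"],3),"j",np.round(s["joints"],2));print(np.round(rot(s),3));return s
E
python3 - <<'E'
from h import *
s=st()
for n in("scene","top"):
    p=capture(n);save(p,n+"0")
    for t in["stand","label","spindle_left","spindle_right","tray","valve","handle_grip","mat","scanner","window","glue","pen","scraper","bobbin_a"]:
        r=nets.spot_point(p,t)
        print(n,t,[(np.round(d["location"]).tolist(),round(d["confidence"],2)) for d in r[:5]])
E
```

```text
t 0.0 p [ 208.6 -481.5  230.7] F [ 0.6 -0.4  0.1] g 0.999 j [-1.39  0.31  1.5  -0.    1.33 -0.22]
[[-0.     0.918  0.398]
 [ 0.001  0.398 -0.918]
 [-1.     0.    -0.001]]
scene stand [([595.0, -276.0, 3.0], 0.89)]
scene label [([591.0, -275.0, 10.0], 0.81)]
scene spindle_left [([602.0, -205.0, 21.0], 0.6)]
scene spindle_right [([596.0, -345.0, 22.0], 0.57), ([436.0, 27.0, -4.0], 0.32)]
scene tray [([454.0, -266.0, -5.0], 0.55), ([731.0, -221.0, 1.0], 0.44)]
scene valve [([439.0, 27.0, -3.0], 0.93), ([594.0, -341.0, 20.0], 0.63), ([728.0, -221.0, 0.0], 0.56), ([453.0, -268.0, -5.0], 0.52)]
scene handle_grip [([444.0, -25.0, 59.0], 0.42)]
scene mat [([430.0, 307.0, 0.0], 0.71)]
scene scanner [([422.0, 308.0, 4.0], 0.75)]
scene window [([407.0, 352.0, 1.0], 0.87)]
scene glue [([508.0, -560.0, 1.0], 0.74)]
scene pen [([636.0, -481.0, 1.0], 0.58)]
scene scraper [([730.0, -222.0, 1.0], 0.52)]
scene bobbin_a [([606.0, -199.0, 57.0], 0.48), ([596.0, -204.0, 24.0], 0.47)]
top stand [([596.0, -275.0, 2.0], 0.97), ([599.0, -203.0, 54.0], 0.43), ([436.0, 21.0, 2.0], 0.17)]
top label [([596.0, -276.0, 9.0], 0.62)]
top spindle_left []
top spindle_right [([594.0, -338.0, 20.0], 0.56)]
top tray [([457.0, -266.0, 0.0], 0.56)]
top valve [([435.0, 24.0, 1.0], 0.66)]
top handle_grip [([597.0, -276.0, 8.0], 0.71), ([444.0, -21.0, 54.0], 0.7)]
top mat [([426.0, 303.0, -2.0], 0.63), ([600.0, -200.0, 55.0], 0.63)]
top scanner [([423.0, 304.0, 1.0], 0.88), ([456.0, -266.0, 1.0], 0.67)]
top window [([410.0, 351.0, 2.0], 0.85), ([596.0, -202.0, 54.0], 0.29)]
top glue [([509.0, -551.0, -0.0], 0.93)]
top pen [([638.0, -476.0, -3.0], 0.64)]
top scraper [([727.0, -224.0, 2.0], 0.57)]
top bobbin_a [([600.0, -200.0, 53.0], 0.65), ([595.0, -343.0, 19.0], 0.6)]
```

```bash
python3 -c "
import cv2
for n in('scene0','top0'):
    i=cv2.imread(f'pics/{n}.png');cv2.imwrite(f'pics/{n}b.png',cv2.resize(i,(768,576),interpolation=cv2.INTER_CUBIC))"
```

```text
(no output)
```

View pics/scene0b.png

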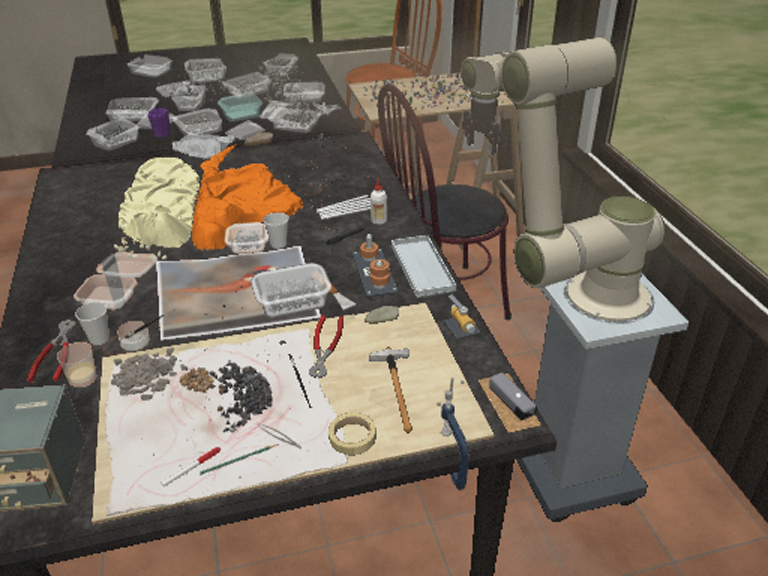

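View pics/top0b.png

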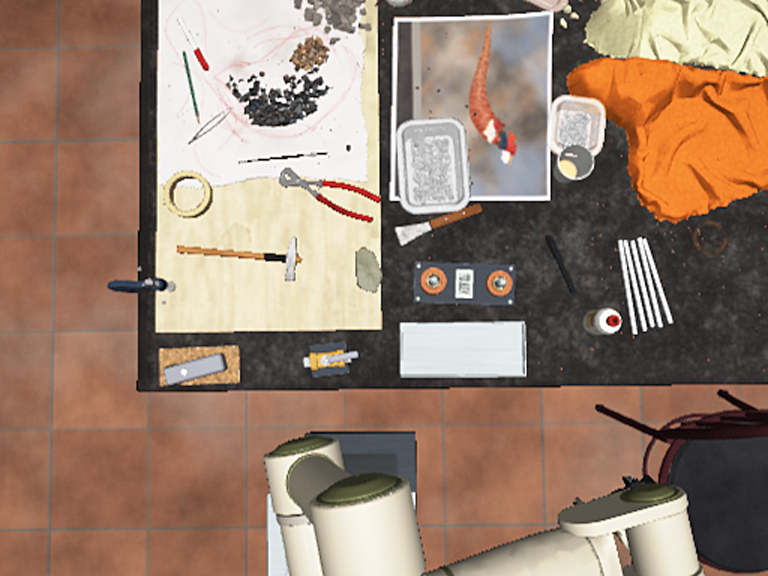

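Top view: stand at about (465,283) px with bobbins at (433,281) (two stacked) and (499,283) (one). The tray is at (463,349), the valve at (328,358) with its handle pointing right (-y), and the scanner on its mat at (197,367). I'll zoom in to refine these.

```bash
python3 - <<'E'
from h import *
p=capture("top");save(p,"top1");im=p["pixels"][:,:,::-1]
def crop(x0,y0,w,h,k): return cv2.resize(im[y0:y0+h,x0:x0+w],None,fx=k,fy=k,interpolation=cv2.INTER_CUBIC)
cv2.imwrite("pics/c1.png",crop(260,165,95,95,6)); cv2.imwrite("pics/c2.png",crop(90,205,160,60,5))
p2=capture("scene");im=p2["pixels"][:,:,::-1];save(p2,"scene1");cv2.imwrite("pics/c3.png",crop(225,140,140,150,4))
print(np.round(p["intrinsics"],1),np.round(p["view"],3))
for n,X in dict(stL=(596,-205,20),stR=(596,-345,20),label=(596,-275,10),board_test=(480,100,10)).items(): print(n,proj(p,X))
E
```

```text
[[417.7   0.  259.3]
 [  0.  417.7 194. ]
 [  0.    0.    1. ]] [[-1.60000e-02 -1.00000e+00 -1.30000e-02 -1.02655e+02]
 [-9.98000e-01  1.60000e-02 -6.10000e-02  5.83358e+02]
 [ 6.20000e-02  1.20000e-02 -9.98000e-01  1.33800e+03]
 [ 0.00000e+00  0.00000e+00  0.00000e+00  1.00000e+00]]
stL [287.92467328 189.05021979]
stR [331.24955166 188.33438868]
label [309.24427855 188.91987108]
board_test [194.63446026 226.39125017]
```

View pics/c1.png

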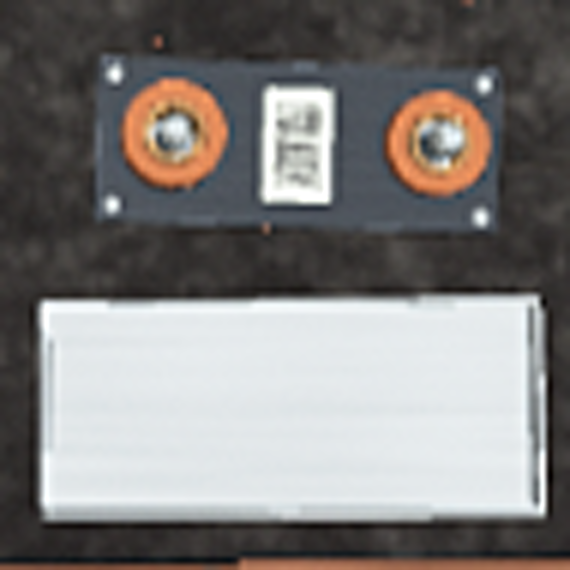

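View pics/c2.png

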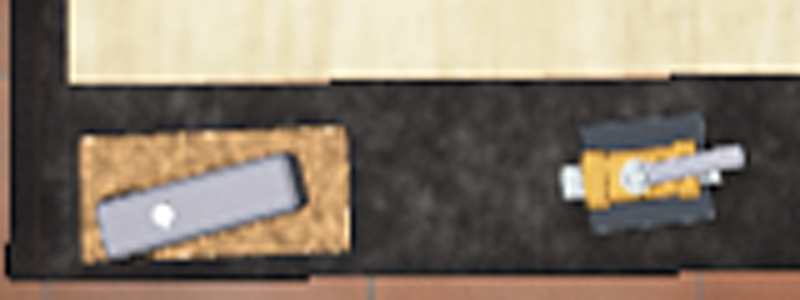

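View pics/c3.png

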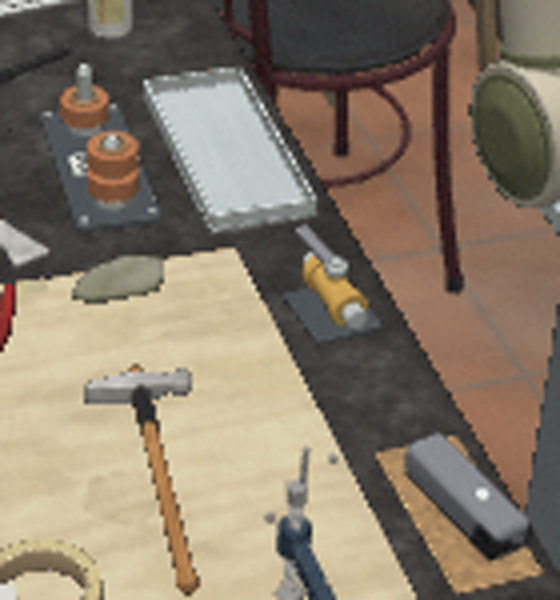

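```bash
python3 - <<'E'
from h import *
p=capture("top")
f=lambda o,k,u:np.array([o[0]+(u[0]+.5)/k-.5,o[1]+(u[1]+.5)/k-.5])
def g(n,o,k,u,z): print(n,np.round(ray(p,f(o,k,u),z),1))
A=(260,165)
for u in[(115,73),(484,84),(112,205),(481,217)]: g("hole",A,6,u,10)
g("label",A,6,(298,146),10)
for u in [(263,87),(335,88),(332,205),(261,203)]: g("labc",A,6,u,10)
g("bobL top",A,6,(175,133),80);g("tipL",A,6,(175,133),90); g("bobR",A,6,(440,143),48);g("tipR",A,6,(442,140),90)
for u in[(40,298),(540,293),(546,518),(42,520)]: g("tray",A,6,u,22)
B=(90,205)
g("pivot",B,5,(637,178),62);g("handle end",B,5,(743,157),62)
for u in[(580,128),(703,113),(715,218),(595,234)]: g("foot",B,5,u,3)
for u in[(80,137),(348,126),(350,253),(82,264)]: g("mat",B,5,u,2)
for u in[(97,204),(292,154),(304,210),(115,259)]: g("scan",B,5,u,30)
g("board",B,5,(400,80),10);g("board",B,5,(800,77),10);g("edge",B,5,(400,274),0)
E
```

```text
hole [ 637.5 -176.4   10. ]
hole [ 628.1 -376.7   10. ]
hole [ 565.6 -173.5   10. ]
hole [ 555.8 -373.1   10. ]
label [ 596. -275.   10.]
labc [ 628.5 -256.7   10. ]
labc [ 627.3 -295.8   10. ]
labc [ 563.6 -292.7   10. ]
labc [ 565.3 -254.3   10. ]
bobL top [ 598.7 -204.3   80. ]
tipL [ 598.  -203.7   90. ]
bobR [ 593.6 -345.8   48. ]
tipR [ 592.1 -339.9   90. ]
tray [ 515.6 -133.5   22. ]
tray [ 514.  -401.4   22. ]
tray [ 394.3 -401.1   22. ]
tray [ 397.1 -132.6   22. ]
pivot [436.7  21.6  62. ]
handle end [448.7 -44.7  62. ]
foot [466.9  65.4   3. ]
foot [475.5 -15.2   3. ]
foot [407.2 -22.2   3. ]
foot [398.   56.1   3. ]
mat [466.1 393.9   2. ]
mat [470.6 217.6   2. ]
mat [388.  216.4   2. ]
mat [383.4 392.    2. ]
scan [423.8 371.9  30. ]
scan [453.8 246.6  30. ]
scan [418.  238.8  30. ]
scan [388.6 360.1  30. ]
board [500.1 181.6  10. ]
board [497.9 -79.1  10. ]
edge [373.7 184.2   0. ]
```

```bash
cat >> h.py <<'E'
def rows(T,verbose=True):
    """T: list of (x,y,z,phi_deg) world TCP targets, tool down; phi = angle of tool y axis. prints shift cm + yaw units"""
    s=ctrl.sense();M=rot(s);p=np.array(s["eef_pos"]);ph=np.degrees(np.arctan2(M[1,1],M[0,1]))
    print("t",round(s["time_s"],2),"at",np.round(p,1),"phi",round(ph,1),"F",np.round(s["force"],1),"g",round(s["grip_width"],3),"tilt",np.round(M[2,0],4))
    for t in T:
        d=M.T@(np.array(t[:3])-p)/10; print(t,"->",np.round(d,2),"yaw",round(-((t[3]-ph+180)%360-180)/5,2))
E
python3 - <<'E'
from h import *
rows([(408,-34,200,90),(408,-34,47,90)])
E
```

```text
t 1.65 at [ 208.7 -481.8  231.3] phi 23.4 F [ 0.   0.3 -1.1] g 0.999 tilt -1.0
(408, -34, 200, 90) -> [  3.13  36.09 -33.16] yaw -13.32
(408, -34, 47, 90) -> [ 18.43  36.09 -33.16] yaw -13.32
```

send_rows(rows="0 3.1 36.1 -33.2 -13.3;0 3.1 36.1 -33.2 -13.3;0 3.1 36.1 -33.2 -13.3;0 3.1 36.1 -33.2 -13.3;0 3.1 36.1 -33.2 -13.3;0 3.1 36.1 -33.2 -13.3;0 3.1 36.1 -33.2 -13.3;0 3.1 36.1 -33.2 -13.3;0 3.1 36.1 -33.2 -13.3;0 3.1 36.1 -33.2 -13.3;0 3.1 36.1 -33.2 -13.3;0 3.1 36.1 -33.2 -13.3", grip_force=40)

```text
time_s: 2.85
eef_pos: [408.0, -33.2, 200.3]
ee_rot: [0.707, -0.0, 0.707, 0.0]
force: [-0.3, -0.2, -0.7]
grip_width: -0.001
```

```bash
python3 - <<'E'
from h import *
rows([(408,-34,200,90),(408,-34,47,90)])
E
```

```text
t 2.85 at [408.  -33.2 200.3] phi 90.1 F [-0.3 -0.2 -0.7] g -0.001 tilt -1.0
(408, -34, 200, 90) -> [ 0.03 -0.08  0.  ] yaw 0.01
(408, -34, 47, 90) -> [15.33 -0.08  0.  ] yaw 0.01
```

send_rows(rows="0 5 0 0 0;0 10 0 0 0;0 13 0 0 0;0 15.3 0 0 0;0 15.3 0 0 0;0 15.3 0 0 0")

```text
time_s: 3.45
eef_pos: [408.2, -34.6, 48.0]
ee_rot: [0.707, 0.001, 0.707, -0.001]
force: [1.2, 0.2, 0.8]
grip_width: -0.001
```

```bash
python3 - <<'E'
from h import *
rows([(424,-30,47,90),(442,-32.5,47,90),(462,-26,47,90),(479.5,-9,47,90),(487,12,47,90),(488,16,47,90)])
p=capture("top");im=p["pixels"][:,:,::-1];cv2.imwrite("pics/c4.png",cv2.resize(im[150:280,150:300],None,fx=4,fy=4,interpolation=cv2.INTER_CUBIC))
E
```

```text
t 3.45 at [408.2 -34.6  48. ] phi 89.8 F [1.2 0.2 0.8] g -0.001 tilt -1.0
(424, -30, 47, 90) -> [0.1  0.47 1.58] yaw -0.03
(442, -32.5, 47, 90) -> [0.1  0.22 3.38] yaw -0.03
(462, -26, 47, 90) -> [0.1  0.88 5.38] yaw -0.03
(479.5, -9, 47, 90) -> [0.1  2.59 7.13] yaw -0.03
(487, 12, 47, 90) -> [0.1  4.69 7.87] yaw -0.03
(488, 16, 47, 90) -> [0.1  5.09 7.97] yaw -0.03
```

View pics/c4.png

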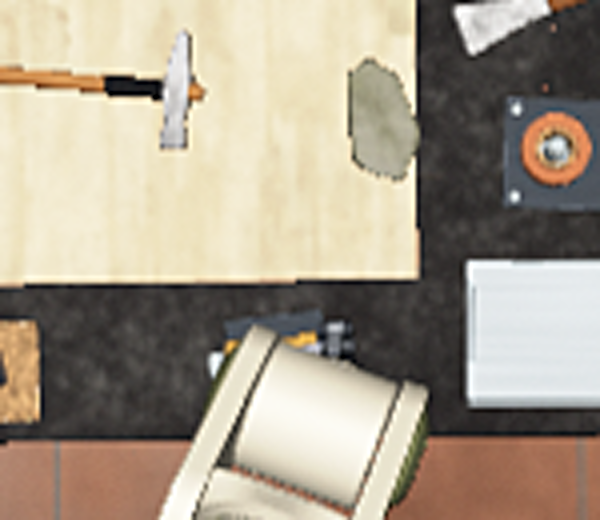

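The arm hides the handle in this view; the foot is at (275,325) px. I'll push along the arc by dead reckoning.

send_rows(rows="0 0.1 0.5 1.6 0;0 0.1 0.3 2.5 0;0 0.1 0.2 3.4 0;0 0.1 0.6 4.4 0;0 0.1 0.9 5.4 0;0 0.1 1.7 6.3 0;0 0.1 2.6 7.1 0;0 0.1 3.7 7.5 0;0 0.1 4.4 7.8 0;0 0.1 4.7 7.9 0;0 0.1 4.9 7.9 0;0 0.1 5.0 7.9 0")

```text
time_s: 4.7
eef_pos: [486.1, 11.0, 46.4]
ee_rot: [0.706, -0.005, 0.708, -0.003]
force: [-15.3, -51.4, 3.0]
grip_width: 0.003
```

```bash
python3 - <<'E'
from h import *
rows([(487,12,47,90),(488,16,47,90)])
E
```

```text
t 4.7 at [486.1  11.   46.4] phi 90.2 F [-15.3 -51.4   3. ] g 0.003 tilt -0.9999
(487, 12, 47, 90) -> [-0.06  0.09  0.09] yaw 0.04
(488, 16, 47, 90) -> [-0.07  0.49  0.19] yaw 0.04
```

send_rows(rows="0 0 -1 0.2 0;0 0 -3 0.3 0;0 0 -4 0.3 0;0 -5 -4 0.3 0;0 -10 -4 0.3 0;0 -15 -5 -5 0;0 -15 -10 -5 0;0.99 -15 -15 -5 0;0.99 -15 -20 -5 0;0.99 -15 -20 -5 0")

```text
time_s: 5.7
eef_pos: [436.8, -187.4, 196.6]
ee_rot: [0.708, 0.001, 0.707, -0.002]
force: [0.2, 0.4, 0.1]
grip_width: 0.506
```

```bash
python3 - <<'E'
from h import *
rows([(599.5,-205,150,90),(599.5,-205,53,90)])
p=capture("scene");im=p["pixels"][:,:,::-1];cv2.imwrite("pics/c5.png",cv2.resize(im[140:290,225:365],None,fx=4,fy=4,interpolation=cv2.INTER_CUBIC))
p=capture("top")
for t in ("handle_grip","bobbin_a"): print([(np.round(d["location"]).tolist(),round(d["confidence"],2)) for d in nets.spot_point(p,t)])
E
```

```text
t 5.7 at [ 436.8 -187.4  196.6] phi 89.7 F [0.2 0.4 0.1] g 0.506 tilt -1.0
(599.5, -205, 150, 90) -> [ 4.69 -1.66 16.27] yaw -0.06
(599.5, -205, 53, 90) -> [14.39 -1.65 16.26] yaw -0.06
[([484.0, 30.0, 55.0], 0.43)]
[([600.0, -203.0, 52.0], 0.74), ([593.0, -346.0, 18.0], 0.55)]
```

View pics/c5.png

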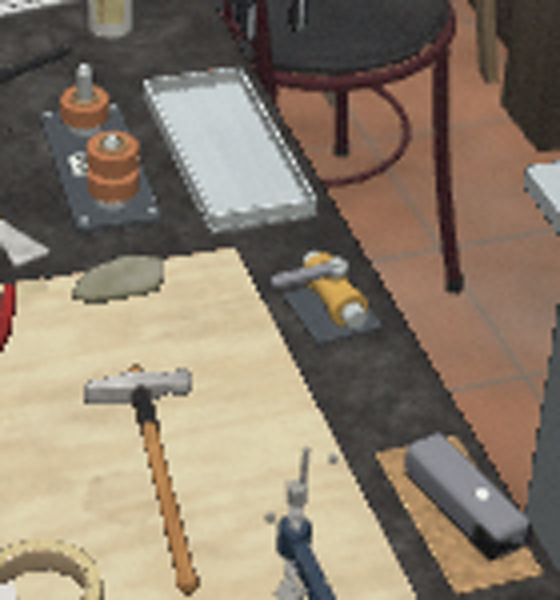

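Shut: the handle lies across the pipe at (310,272) px and the net's grip point is as expected. Next, the top bobbin on the left spindle.

send_rows(rows="0.95 0 -1.7 5 0;0.95 2 -1.7 10 0;0.95 4.7 -1.7 15 0;0.95 4.7 -1.7 16.3 0;0.95 4.7 -1.7 16.3 0;0.95 9.5 -1.7 16.3 0;0.95 12 -1.7 16.3 0;0.95 14 -1.7 16.3 0;0.95 14.4 -1.7 16.3 0;0.95 14.4 -1.7 16.3 0;0.95 14.4 -1.7 16.3 0")

```text
time_s: 7.0
eef_pos: [600.3, -200.7, 54.0]
ee_rot: [0.708, -0.0, 0.706, -0.001]
force: [-0.1, -0.6, 0.8]
grip_width: 0.947
```

```bash
python3 - <<'E'
from h import *
rows([(599.5,-205,53,90)])
p=capture("scene");im=p["pixels"][:,:,::-1];cv2.imwrite("pics/c6.png",cv2.resize(im[110:240,205:345],None,fx=5,fy=4,interpolation=cv2.INTER_CUBIC))
E
```

```text
t 7.0 at [ 600.3 -200.7   54. ] phi 90.0 F [-0.1 -0.6  0.8] g 0.947 tilt -1.0
(599.5, -205, 53, 90) -> [ 0.1  -0.43 -0.08] yaw -0.01
```

View pics/c6.png

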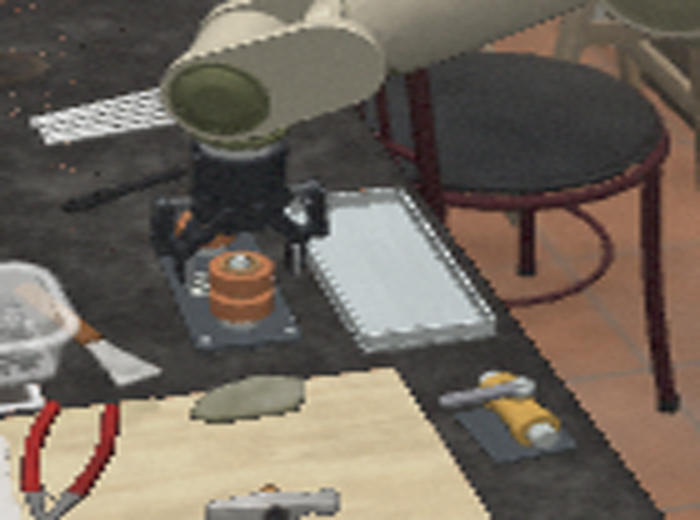

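```bash
python3 - <<'E'
from h import *
s=st()
p=capture("scene")
for X in [(600,-201,54),(600,-201,73),(600,-201,150),(600,-205,80),(600,-205,20),(643,-201,54),(557,-201,54)]:
    u=proj(p,X); print(X,((u-[205,110])*[5,4]).round())
print(-p["view"][:3,:3].T@p["view"][:3,3])
im=p["pixels"][:,:,::-1];cv2.imwrite("pics/c7.png",cv2.resize(im[145:195,225:275],None,fx=11,fy=11,interpolation=cv2.INTER_CUBIC))
p=capture("top");im=p["pixels"][:,:,::-1];cv2.imwrite("pics/c8.png",cv2.resize(im[160:230,250:340],None,fx=8,fy=8,interpolation=cv2.INTER_CUBIC))
E
```

```text
t 7.05 p [ 600.4 -200.9   54. ] F [-0.1 -0.1  0.4] g 0.949 j [-0.51  0.72  1.34  0.    1.08 -0.51]
[[ 0.002  0.001  1.   ]
 [-0.001  1.    -0.001]
 [-1.    -0.001  0.002]]
(600, -201, 54) [239. 286.]
(600, -201, 73) [238. 271.]
(600, -201, 150) [238. 208.]
(600, -205, 80) [237. 263.]
(600, -205, 20) [238. 310.]
(643, -201, 54) [188. 292.]
(557, -201, 54) [289. 280.]
[1011.91821164 1395.11274177 1212.19521485]
```

View pics/c7.png

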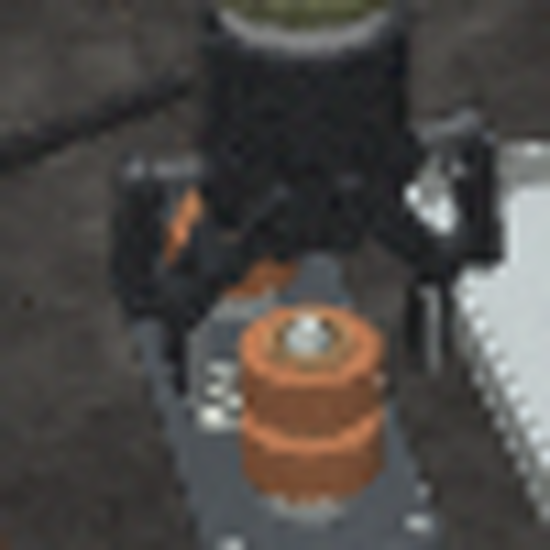

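View pics/c8.png

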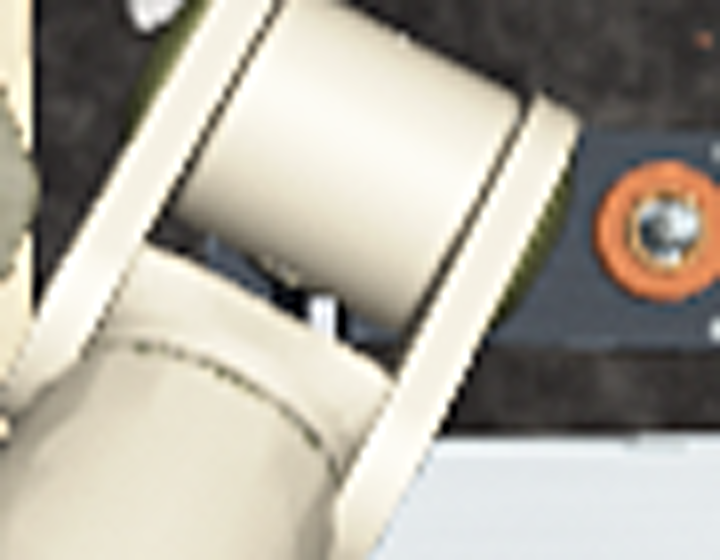

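The fingertips project where expected, straddling the bobbin. I'll correct y by -4 mm and grip.

send_rows(rows="0.95 0.1 -0.4 0 0;0.95 0.1 -0.4 0 0;0.5 0.1 -0.4 0 0;0.5 0.1 -0.4 0 0;0.5 0.1 -0.4 0 0;0.5 0.1 -0.4 0 0;0.5 0.1 -0.4 0 0;0.5 0.1 -0.4 0 0", grip_force=50)

```text
time_s: 7.95
eef_pos: [599.9, -205.0, 51.7]
ee_rot: [0.707, 0.0, 0.707, -0.001]
force: [-2.0, -0.6, 4.3]
grip_width: 0.622
```

```bash
python3 - <<'E'
from h import *
rows([(599.5,-205,53,90)])
E
```

```text
t 7.95 at [ 599.9 -205.    51.7] phi 89.9 F [-2.  -0.6  4.3] g 0.622 tilt -1.0
(599.5, -205, 53, 90) -> [-0.13 -0.   -0.04] yaw -0.02
```

send_rows(rows="0.4 -1 0 0 0;0.4 -3 0 0 0;0.4 -5 0 0 0;0.4 -7 0 0 0;0.4 -8 0 0 0;0.4 -8 0 0 0")

```text
time_s: 8.55
eef_pos: [600.1, -205.0, 132.5]
ee_rot: [0.708, 0.0, 0.706, -0.001]
force: [0.1, 0.6, -1.4]
grip_width: 0.622
```

```bash
python3 - <<'E'
from h import *
rows([(455,-190,130,90),(455,-190,7,90)])
p=capture("scene");im=p["pixels"][:,:,::-1];cv2.imwrite("pics/c9.png",cv2.resize(im[110:240,205:345],None,fx=5,fy=4,interpolation=cv2.INTER_CUBIC))
E
```

```text
t 8.55 at [ 600.1 -205.   132.5] phi 89.9 F [ 0.1  0.6 -1.4] g 0.622 tilt -1.0
(455, -190, 130, 90) -> [  0.22   1.48 -14.52] yaw -0.01
(455, -190, 7, 90) -> [ 12.52   1.5  -14.54] yaw -0.01
```

View pics/c9.png

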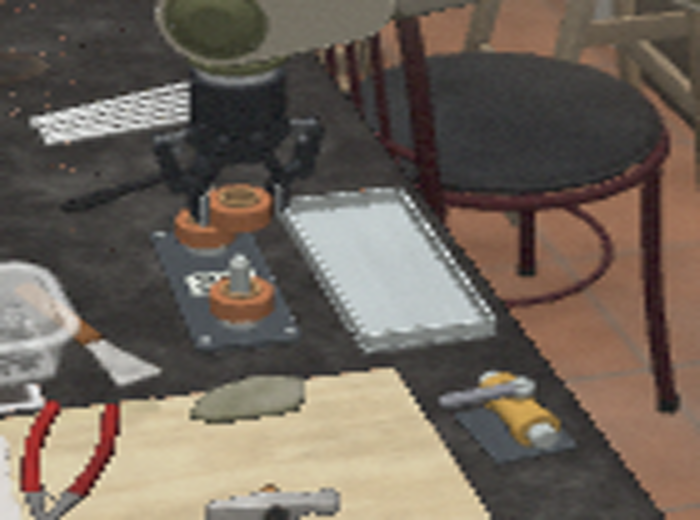

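The bobbin is in the gripper at (240,205) px, level, and the lower one stayed on its spindle at (240,300). On to the tray.

send_rows(rows="0.4 0 0.5 -4 0;0.4 0 1 -8 0;0.4 0 1.5 -12 0;0.4 2 1.5 -14.5 0;0.4 6 1.5 -14.5 0;0.4 9.5 1.5 -14.5 0;0.4 11.5 1.5 -14.5 0;0.4 12.3 1.5 -14.5 0;0.4 12.6 1.5 -14.5 0;0.4 12.6 1.5 -14.5 0;0.4 12.6 1.5 -14.5 0")

```text
time_s: 9.7
eef_pos: [455.2, -190.0, 6.1]
ee_rot: [0.708, 0.0, 0.707, -0.001]
force: [-0.7, 0.1, -0.3]
grip_width: 0.629
```

```bash
python3 - <<'E'
from h import *
rows([(455,-190,4.8,90)])
E
```

```text
t 9.7 at [ 455.2 -190.     6.1] phi 89.9 F [-0.7  0.1 -0.3] g 0.629 tilt -1.0
(455, -190, 4.8, 90) -> [ 0.13 -0.   -0.02] yaw -0.01
```

send_rows(rows="0.4 0.1 0 0 0;0.4 0.15 0 0 0;0.78 0.15 0 0 0;0.78 0.15 0 0 0;0.78 0.15 0 0 0;0.78 -2 0 0 0;0.78 -6 0 0 0;0.95 -10 0 0 0;0.95 -12 0 0 0;0.95 -12 0 0 0")

```text
time_s: 10.7
eef_pos: [455.9, -190.4, 128.0]
ee_rot: [0.709, -0.001, 0.705, -0.002]
force: [0.5, 0.0, -0.9]
grip_width: 0.949
```

```bash
python3 - <<'E'
from h import *
rows([(599.5,-204.5,125,90),(599.5,-204.5,21,90)])
p=capture("scene");im=p["pixels"][:,:,::-1];cv2.imwrite("pics/c10.png",cv2.resize(im[110:240,205:345],None,fx=5,fy=4,interpolation=cv2.INTER_CUBIC))
print([(np.round(d["location"]).tolist(),round(d["confidence"],2)) for d in nets.spot_point(p,"bobbin_a")])
E
```

```text
t 10.7 at [ 455.9 -190.4  128. ] phi 89.9 F [ 0.5  0.  -0.9] g 0.949 tilt -1.0
(599.5, -204.5, 125, 90) -> [ 0.37 -1.39 14.36] yaw -0.01
(599.5, -204.5, 21, 90) -> [10.77 -1.35 14.31] yaw -0.01
[([592.0, -342.0, 20.0], 0.65), ([597.0, -209.0, 20.0], 0.46), ([461.0, -184.0, 8.0], 0.46)]
```

View pics/c10.png

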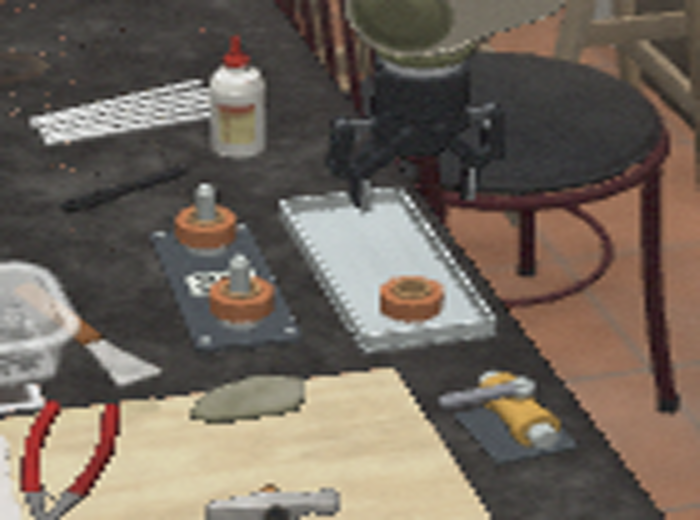

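Bobbin 1 lies flat in the tray at (412,298) px. Next, the lower left one.

send_rows(rows="0.95 -1 -1.4 5 0;0.95 -1 -1.4 10 0;0.95 0 -1.4 14.3 0;0.95 0.4 -1.4 14.3 0;0.95 0.4 -1.4 14.3 0;0.95 4 -1.4 14.3 0;0.95 7.5 -1.4 14.3 0;0.95 9 -1.4 14.3 0;0.95 9 -1.4 14.3 0")

```text
time_s: 11.7
eef_pos: [596.1, -203.5, 33.8]
ee_rot: [0.706, 0.001, 0.708, 0.0]
force: [0.7, 0.1, 0.1]
grip_width: 0.949
```

```bash
python3 - <<'E'
from h import *
rows([(599.5,-204.8,21,90)])
E
```

```text
t 11.7 at [ 596.1 -203.5   33.8] phi 89.9 F [0.7 0.1 0.1] g 0.949 tilt -1.0
(599.5, -204.8, 21, 90) -> [ 1.27 -0.13  0.34] yaw -0.02
```

send_rows(rows="0.95 0 0 0 0;0.95 0 0 0 0")

```text
time_s: 11.9
eef_pos: [598.4, -204.4, 37.3]
ee_rot: [0.708, -0.0, 0.706, -0.001]
force: [0.4, -0.3, -0.6]
grip_width: 0.948
```

```bash
python3 - <<'E'
from h import *
rows([(599.5,-204.8,21,90)])
E
```

```text
t 11.9 at [ 598.4 -204.4   37.3] phi 89.9 F [ 0.4 -0.3 -0.6] g 0.948 tilt -1.0
(599.5, -204.8, 21, 90) -> [ 1.63 -0.04  0.1 ] yaw -0.02
```

send_rows(rows="0.95 0.6 0 0.1 0;0.95 1.2 0 0.1 0;0.95 1.6 0 0.1 0;0.95 1.6 0 0.1 0;0.95 1.6 0 0.1 0;0.4 1.6 0 0.1 0;0.4 1.6 0 0.1 0;0.4 1.6 0 0.1 0;0.4 1.6 0 0.1 0;0.4 1.6 0 0.1 0;0.4 1.6 0 0.1 0")

```text
time_s: 13.0
eef_pos: [599.0, -204.0, 19.8]
ee_rot: [0.707, 0.0, 0.707, -0.001]
force: [-1.0, 0.2, 5.7]
grip_width: 0.605
```

```bash
python3 - <<'E'
from h import *
rows([(599.5,-204.8,21,90)])
E
```

```text
t 13.0 at [ 599.  -204.    19.8] phi 89.9 F [-1.   0.2  5.7] g 0.605 tilt -1.0
(599.5, -204.8, 21, 90) -> [-0.12 -0.08  0.05] yaw -0.01
```

send_rows(rows="0.4 -1 0 0 0;0.4 -3 0 0 0;0.4 -5 0 0 0;0.4 -7 0 0 0;0.4 -9 0 0 0;0.4 -11 0 0 0;0.4 -11 0 0 0;0.4 -11 0 0 0")

```text
time_s: 13.8
eef_pos: [598.5, -203.7, 128.8]
ee_rot: [0.707, 0.001, 0.707, -0.0]
force: [-0.2, 0.0, -1.9]
grip_width: 0.608
```

```bash
python3 - <<'E'
from h import *
rows([(455,-268,125,90),(455,-268,5,90)])
p=capture("scene");im=p["pixels"][:,:,::-1];cv2.imwrite("pics/c11.png",cv2.resize(im[110:240,205:345],None,fx=5,fy=4,interpolation=cv2.INTER_CUBIC))
E
```

```text
t 13.8 at [ 598.5 -203.7  128.8] phi 89.9 F [-0.2  0.  -1.9] g 0.608 tilt -1.0
(455, -268, 125, 90) -> [  0.38  -6.45 -14.34] yaw -0.02
(455, -268, 5, 90) -> [ 12.38  -6.45 -14.33] yaw -0.02
```

View pics/c11.png

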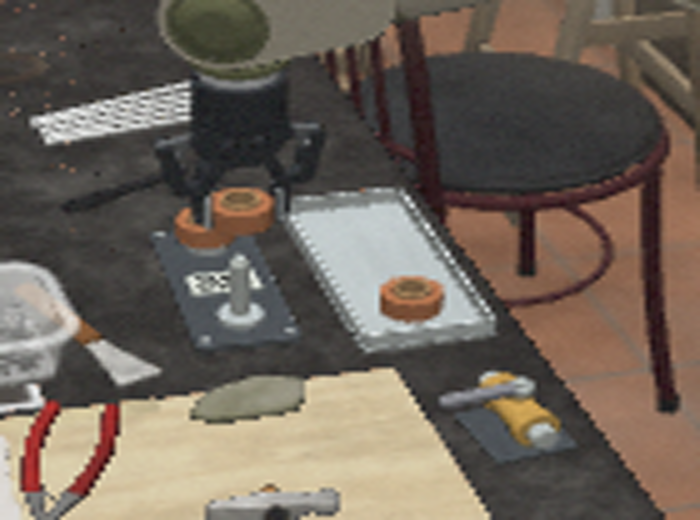

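Held at (243,210) px, with the left spindle bare. Moving it to the tray middle.

send_rows(rows="0.4 0 -1.5 -4 0;0.4 0 -3 -8 0;0.4 0 -5 -12 0;0.4 2 -6.4 -14.3 0;0.4 6 -6.4 -14.3 0;0.4 9.5 -6.4 -14.3 0;0.4 11.5 -6.4 -14.3 0;0.4 12.1 -6.4 -14.3 0;0.4 12.3 -6.4 -14.3 0;0.4 12.3 -6.4 -14.3 0;0.4 12.3 -6.4 -14.3 0")

```text
time_s: 14.95
eef_pos: [456.1, -268.0, 7.2]
ee_rot: [0.708, 0.0, 0.707, -0.001]
force: [-0.7, 0.8, -1.0]
grip_width: 0.606
```

```bash
python3 - <<'E'
from h import *
rows([(455,-268,4.5,90)])
E
```

```text
t 14.95 at [ 456.1 -268.     7.2] phi 89.9 F [-0.7  0.8 -1. ] g 0.606 tilt -1.0
(455, -268, 4.5, 90) -> [ 0.27  0.   -0.11] yaw -0.01
```

send_rows(rows="0.4 0.2 0 -0.1 0;0.4 0.3 0 -0.1 0;0.4 0.3 0 -0.1 0;0.78 0.3 0 -0.1 0;0.78 0.3 0 -0.1 0;0.78 0.3 0 -0.1 0;0.78 -2 0 -0.1 0;0.78 -6 0 -0.1 0;0.95 -10 0 -0.1 0;0.95 -12 0 -0.1 0;0.95 -12 0 -0.1 0;0.95 -12 0 -0.1 0")

```text
time_s: 16.15
eef_pos: [454.5, -267.5, 125.8]
ee_rot: [0.707, 0.001, 0.707, -0.0]
force: [0.2, 0.7, -0.5]
grip_width: 0.947
```

```bash
python3 - <<'E'
from h import *
rows([(593.5,-345,120,90),(593.5,-345,38,90)])
p=capture("scene");im=p["pixels"][:,:,::-1];cv2.imwrite("pics/c12.png",cv2.resize(im[110:240,205:345],None,fx=5,fy=4,interpolation=cv2.INTER_CUBIC))
print([(np.round(d["location"]).tolist(),round(d["confidence"],2)) for d in nets.spot_point(p,"bobbin_a")])
E
```

```text
t 16.15 at [ 454.5 -267.5  125.8] phi 89.9 F [ 0.2  0.7 -0.5] g 0.947 tilt -1.0
(593.5, -345, 120, 90) -> [ 0.58 -7.73 13.91] yaw -0.02
(593.5, -345, 38, 90) -> [ 8.78 -7.74 13.92] yaw -0.02
[([594.0, -344.0, 18.0], 0.58), ([461.0, -185.0, 7.0], 0.54), ([454.0, -268.0, 4.0], 0.45), ([593.0, -344.0, 20.0], 0.32)]
```

View pics/c12.png

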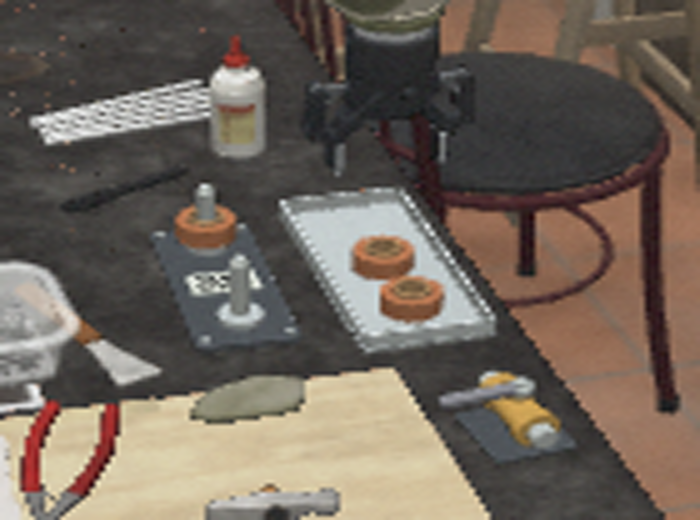

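Two bobbins lie flat in the tray at (383,257) and (412,298) px. Going for the right one.

send_rows(rows="0.95 -1 -2.5 5 0;0.95 -1 -5 10 0;0.95 0 -7.7 13.9 0;0.95 0.5 -7.7 13.9 0;0.95 0.5 -7.7 13.9 0;0.95 4 -7.7 13.9 0;0.95 7.5 -7.7 13.9 0;0.95 8.8 -7.7 13.9 0;0.95 8.8 -7.7 13.9 0;0.95 8.8 -7.7 13.9 0;0.95 8.8 -7.7 13.9 0")

```text
time_s: 17.35
eef_pos: [594.2, -345.4, 40.5]
ee_rot: [0.708, -0.0, 0.706, -0.001]
force: [0.4, 0.7, 0.4]
grip_width: 0.948
```

```bash
python3 - <<'E'
from h import *
rows([(593.5,-345,21,90)])
E
```

```text
t 17.35 at [ 594.2 -345.4   40.5] phi 89.9 F [0.4 0.7 0.4] g 0.948 tilt -1.0
(593.5, -345, 21, 90) -> [ 1.95  0.05 -0.08] yaw -0.02
```

send_rows(rows="0.95 0.7 0 0 0;0.95 1.4 0 0 0;0.95 1.8 0 0 0;0.95 1.8 0 0 0;0.95 1.8 0 0 0;0.4 1.8 0 0 0;0.4 1.8 0 0 0;0.4 1.8 0 0 0;0.4 1.8 0 0 0;0.4 1.8 0 0 0;0.4 1.8 0 0 0")

```text
time_s: 18.45
eef_pos: [593.8, -345.0, 20.9]
ee_rot: [0.707, 0.0, 0.707, -0.001]
force: [0.3, -0.0, 5.3]
grip_width: 0.604
```

```bash
python3 - <<'E'
from h import *
rows([(593.5,-345,21,90)])
E
```

```text
t 18.45 at [ 593.8 -345.    20.9] phi 89.9 F [ 0.3 -0.   5.3] g 0.604 tilt -1.0
(593.5, -345, 21, 90) -> [-0.01  0.   -0.03] yaw -0.02
```

send_rows(rows="0.4 -1 0 0 0;0.4 -3 0 0 0;0.4 -5 0 0 0;0.4 -7 0 0 0;0.4 -9 0 0 0;0.4 -11 0 0 0;0.4 -11 0 0 0;0.4 -11 0 0 0")

```text
time_s: 19.25
eef_pos: [593.3, -344.6, 129.6]
ee_rot: [0.707, 0.001, 0.707, -0.0]
force: [-0.3, 0.8, -3.5]
grip_width: 0.604
```

```bash
python3 - <<'E'
from h import *
rows([(455,-346,125,90),(455,-346,5,90)])
p=capture("scene");im=p["pixels"][:,:,::-1];cv2.imwrite("pics/c13.png",cv2.resize(im[110:240,205:345],None,fx=5,fy=4,interpolation=cv2.INTER_CUBIC))
E
```

```text
t 19.25 at [ 593.3 -344.6  129.6] phi 89.9 F [-0.3  0.8 -3.5] g 0.604 tilt -1.0
(455, -346, 125, 90) -> [  0.47  -0.16 -13.83] yaw -0.02
(455, -346, 5, 90) -> [ 12.47  -0.16 -13.82] yaw -0.02
```

View pics/c13.png

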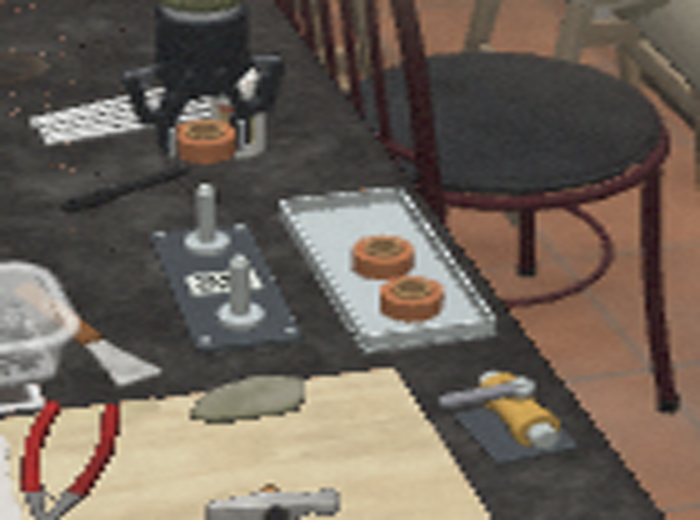

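Bobbin 3 is held at (206,140) px and both spindles are bare. On to the tray.

send_rows(rows="0.4 0 -0.2 -4 0;0.4 0 -0.2 -8 0;0.4 0 -0.2 -12 0;0.4 2 -0.2 -13.8 0;0.4 6 -0.2 -13.8 0;0.4 9.5 -0.2 -13.8 0;0.4 11.5 -0.2 -13.8 0;0.4 12.1 -0.2 -13.8 0;0.4 12.3 -0.2 -13.8 0;0.4 12.3 -0.2 -13.8 0;0.4 12.3 -0.2 -13.8 0")

```text
time_s: 20.4
eef_pos: [456.0, -347.1, 8.3]
ee_rot: [0.708, -0.0, 0.707, -0.001]
force: [-1.3, -0.7, -1.6]
grip_width: 0.606
```

```bash
python3 - <<'E'
from h import *
rows([(455,-346,4.8,90)])
E
```

```text
t 20.4 at [ 456.  -347.1    8.3] phi 89.9 F [-1.3 -0.7 -1.6] g 0.606 tilt -1.0
(455, -346, 4.8, 90) -> [ 0.35  0.11 -0.1 ] yaw -0.01
```

send_rows(rows="0.4 0.2 0.1 -0.1 0;0.4 0.35 0.1 -0.1 0;0.4 0.35 0.1 -0.1 0;0.78 0.35 0.1 -0.1 0;0.78 0.35 0.1 -0.1 0;0.78 0.35 0.1 -0.1 0;0.78 -2 0.1 -0.1 0;0.78 -6 0.1 -0.1 0;0.95 -11 0.1 -0.1 0;0.95 -16 0.1 -0.1 0;0.95 -16 5 -0.1 0;0.95 -16 10 -0.1 0")

```text
time_s: 21.6
eef_pos: [454.8, -246.4, 168.5]
ee_rot: [0.708, 0.001, 0.706, -0.002]
force: [1.0, 0.9, -1.3]
grip_width: 0.947
```

```bash
python3 - <<'E'
from h import *
rows([])
p=capture("scene");save(p,"scene2");im=p["pixels"][:,:,::-1];cv2.imwrite("pics/c14.png",cv2.resize(im[110:300,205:375],None,fx=4,fy=3,interpolation=cv2.INTER_CUBIC))
for t in("bobbin_a","scanner","window","handle_grip"):print(t,[(np.round(d["location"]).tolist(),round(d["confidence"],2)) for d in nets.spot_point(p,t)])
p=capture("top");im=p["pixels"][:,:,::-1];cv2.imwrite("pics/c15.png",cv2.resize(im[205:265,90:250],None,fx=5,fy=5,interpolation=cv2.INTER_CUBIC))
for t in("scanner","window"):print(t,[(np.round(d["location"]).tolist(),round(d["confidence"],2)) for d in nets.spot_point(p,t)])
E
```

```text
t 21.6 at [ 454.8 -246.4  168.5] phi 89.8 F [ 1.   0.9 -1.3] g 0.947 tilt -1.0
bobbin_a [([454.0, -268.0, 4.0], 0.45), ([462.0, -185.0, 5.0], 0.45), ([456.0, -345.0, 2.0], 0.4)]
scanner [([426.0, 277.0, 2.0], 0.74)]
window [([414.0, 325.0, 5.0], 0.63)]
handle_grip [([483.0, 27.0, 56.0], 0.49)]
scanner [([426.0, 279.0, 4.0], 0.83)]
window [([598.0, -276.0, 9.0], 0.43)]
```

View pics/c14.png

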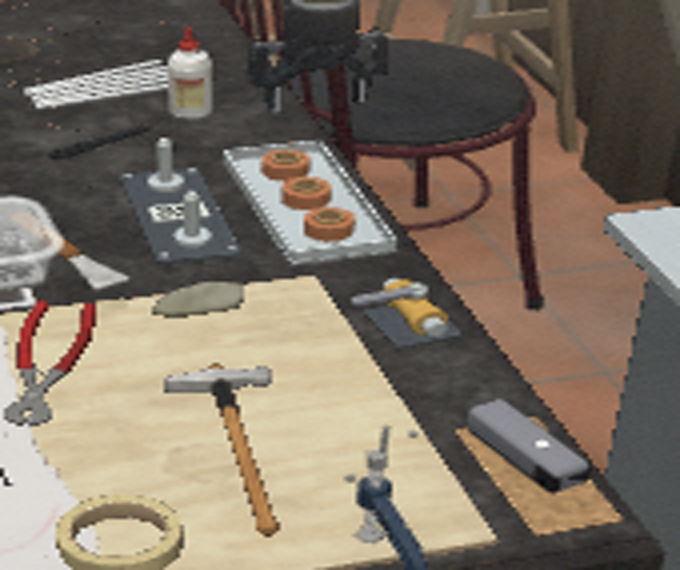

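View pics/c15.png

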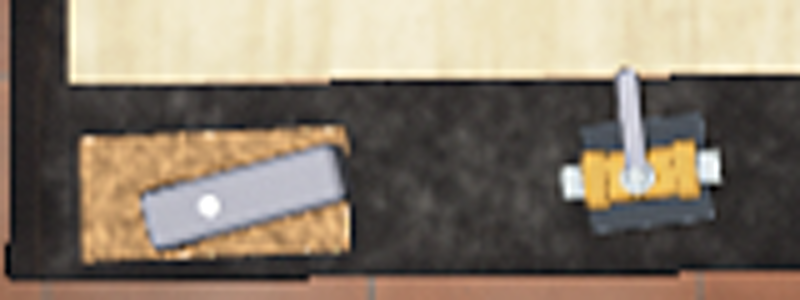

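All three bobbins lie flat in the tray. The scanner was knocked about 25 mm towards -y: in the crop its top now runs from (150,222) to (338,172) px.

```bash
python3 - <<'E'
from h import *
p=capture("top");B=(90,205)
f=lambda o,k,u:np.array([o[0]+(u[0]+.5)/k-.5,o[1]+(u[1]+.5)/k-.5])
P=[ray(p,f(B,5,u),34) for u in[(141,196),(331,147),(344,195),(157,248)]]
for q in P: print(np.round(q,1))
P=np.array(P);print("c",P.mean(0),"dir",np.degrees(np.arctan2(*( (P[0]+P[3]-P[1]-P[2])[[1,0]]))), np.linalg.norm((P[0]+P[3]-P[1]-P[2])/2),np.linalg.norm(P[0]-P[3]))
im=p["pixels"][:,:,::-1][200:265,90:250]
hsv=cv2.cvtColor(im,cv2.COLOR_BGR2HSV)
m=cv2.inRange(im,(130,120,120),(255,255,255)); sat=hsv[:,:,1]<50; m=((m>0)&sat).astype(np.uint8)
n,l,s,c=cv2.connectedComponentsWithStats(m)
for i in range(1,n):
    if s[i,4]>60:
        pts=np.argwhere(l==i)[:,::-1].astype(np.float32); r=cv2.minAreaRect(pts); 
        cc=np.array(r[0])+[90,200]; bx=cv2.boxPoints(r)+[90,200]
        print(s[i],cc,np.round(ray(p,cc,35),1),[np.round(ray(p,b,35)[:2]).tolist() for b in bx])
E
```

```text
[428.7 342.2  34. ]
[458.  220.5  34. ]
[427.4 212.1  34. ]
[395.5 331.8  34. ]
c [427.38319338 276.66398162  34.        ] dir 104.21779218644393 124.53814858902173 34.74852153613992
[ 14   0   7  21 109] [107. 210.] [537.1 377.3  35. ] [[569.0, 387.0], [569.0, 368.0], [505.0, 367.0], [505.0, 387.0]]
[ 26   0  39  21 676] [135. 210.] [535.7 287.1  35. ] [[569.0, 348.0], [567.0, 226.0], [503.0, 226.0], [505.0, 348.0]]
[ 65   0  34  20 615] [171.5 209.5] [535.4 169.7  35. ] [[567.0, 223.0], [565.0, 117.0], [504.0, 117.0], [506.0, 223.0]]
[ 98   0  10  20 112] [192.6599884  209.62000084] [534.  101.8  35. ] [[564.0, 119.0], [567.0, 94.0], [504.0, 85.0], [501.0, 110.0]]
[110   0  21  44 366] [209.47109222 221.8121376 ] [494.2  48.2  35. ] [[561.0, 83.0], [568.0, 34.0], [428.0, 13.0], [421.0, 63.0]]
[140   0  20  19 202] [239.5 209. ] [533.5 -48.2  35. ] [[563.0, -18.0], [562.0, -79.0], [504.0, -78.0], [505.0, -18.0]]
[ 28  34  41  20 447] [137.80705261 243.65145493] [428.2 277.8  35. ] [[431.0, 344.0], [461.0, 221.0], [426.0, 212.0], [395.0, 334.0]]
```

```bash
python3 - <<'E'
from h import *
rows([(427.8,277.5,150,104),(427.8,277.5,60,104)])
E
```

```text
t 22.05 at [ 454.6 -247.6  167.1] phi 89.9 F [ 0.2 -0.1  0.5] g 0.95 tilt -1.0
(427.8, 277.5, 150, 104) -> [ 1.71 52.5  -2.81] yaw -2.83
(427.8, 277.5, 60, 104) -> [10.71 52.5  -2.81] yaw -2.83
```

send_rows(rows="0.95 1.7 52.5 -2.8 -2.8;0.95 1.7 52.5 -2.8 -2.8;0.95 1.7 52.5 -2.8 -2.8;0.95 1.7 52.5 -2.8 -2.8;0.95 1.7 52.5 -2.8 -2.8;0.95 1.7 52.5 -2.8 -2.8;0.95 1.7 52.5 -2.8 -2.8;0.95 1.7 52.5 -2.8 -2.8;0.95 1.7 52.5 -2.8 -2.8;0.95 1.7 52.5 -2.8 -2.8;0.95 1.7 52.5 -2.8 -2.8;0.95 1.7 52.5 -2.8 -2.8")

```text
time_s: 23.25
eef_pos: [427.2, 280.7, 149.8]
ee_rot: [0.702, -0.087, 0.702, 0.087]
force: [0.9, 0.3, -0.3]
grip_width: 0.952
```

send_rows(rows="0.95 3 0 0 0;0.95 6 0 0 0;0.95 9 0 0 0;0.95 9 0 0 0;0.95 9 0 0 0")

```text
time_s: 23.75
eef_pos: [428.1, 277.7, 60.9]
ee_rot: [0.702, -0.085, 0.702, 0.085]
force: [0.3, -0.2, 0.5]
grip_width: 0.951
```

```bash
python3 - <<'E'
from h import *
rows([(427.8,277.5,6,104)])
p=capture("scene");im=p["pixels"][:,:,::-1];cv2.imwrite("pics/c16.png",cv2.resize(im[190:300,275:385],None,fx=5,fy=5,interpolation=cv2.INTER_CUBIC))
E
```

```text
t 23.75 at [428.1 277.7  60.9] phi 103.9 F [ 0.3 -0.2  0.5] g 0.951 tilt -1.0
(427.8, 277.5, 6, 104) -> [ 5.49 -0.02 -0.03] yaw -0.03
```

View pics/c16.png

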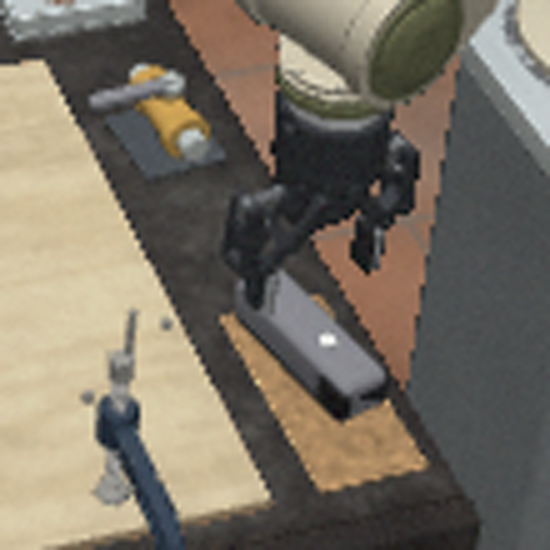

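The fingers straddle the scanner, whose body is at (312,345) px with the black nose towards +y. Descending to grip it.

send_rows(rows="0.95 2.5 0 0 0;0.95 4.5 0 0 0;0.95 5.4 0 0 0;0.95 5.4 0 0 0;0.95 5.4 0 0 0;0.3 5.4 0 0 0;0.3 5.4 0 0 0;0.3 5.4 0 0 0;0.3 5.4 0 0 0;0.3 5.4 0 0 0;0.3 5.4 0 0 0;0.3 5.4 0 0 0", grip_force=50)

```text
time_s: 25.0
eef_pos: [427.8, 278.5, 7.0]
ee_rot: [0.702, -0.086, 0.702, 0.086]
force: [-0.5, 0.3, 7.3]
grip_width: 0.461
```

```bash
python3 - <<'E'
from h import *
rows([(427.8,277.5,6,104)])
E
```

```text
t 25.0 at [427.8 278.5   7. ] phi 103.9 F [-0.5  0.3  7.3] g 0.461 tilt -1.0
(427.8, 277.5, 6, 104) -> [ 0.1  -0.1  -0.02] yaw -0.01
```

send_rows(rows="0.3 -1 0 0 0;0.3 -3 0 0 0;0.3 -6 0 0 0;0.3 -9 0 0 0;0.3 -12 0 0 0;0.3 -15 0 0 0;0.3 -17 0 0 0;0.3 -17 0 0 0", grip_force=60)

```text
time_s: 25.8
eef_pos: [428.2, 278.7, 179.0]
ee_rot: [0.704, -0.085, 0.7, 0.086]
force: [0.0, 0.1, -2.0]
grip_width: 0.457
```

```bash
python3 - <<'E'
from h import *
rows([(480,0,175,104),(551,-273,175,-2.6),(551,-273,115,-2.6)])
p=capture("scene");im=p["pixels"][:,:,::-1];cv2.imwrite("pics/c17.png",cv2.resize(im[170:300,275:385],None,fx=5,fy=4.5,interpolation=cv2.INTER_CUBIC))
E
```

```text
t 25.8 at [428.2 278.7 179. ] phi 103.9 F [ 0.   0.1 -2. ] g 0.457 tilt -1.0
(480, 0, 175, 104) -> [  0.38 -28.3   -1.69] yaw -0.01
(551, -273, 175, -2.6) -> [  0.37 -56.51  -1.37] yaw 21.31
(551, -273, 115, -2.6) -> [  6.37 -56.51  -1.4 ] yaw 21.31
```

View pics/c17.png

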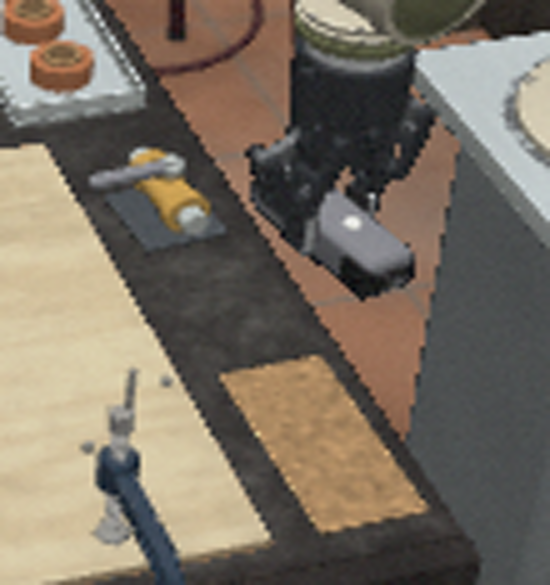

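Scanner held level at (360,245) px and the mat is bare. Carrying it to the label at moderate speed.

send_rows(rows="0.3 0.2 -2 0 1;0.3 0.3 -5 0 2;0.3 0.3 -8 -0.3 3.3;0.3 0.3 -11 -0.5 4.6;0.3 0.3 -14 -0.7 6;0.3 0.3 -17 -0.8 7.4;0.3 0.3 -20 -0.9 8.8;0.3 0.3 -23 -1 10.2;0.3 0.3 -26 -1.1 11.6;0.3 0.3 -29 -1.2 13;0.3 0.3 -32 -1.3 14.4;0.3 0.3 -35 -1.4 15.8")

```text
time_s: 27.05
eef_pos: [497.3, -65.7, 171.6]
ee_rot: [0.594, 0.382, 0.596, -0.382]
force: [0.3, -0.2, -1.0]
grip_width: 0.458
```

```bash
python3 - <<'E'
from h import *
rows([(551,-273,175,-2.6),(551,-273,115,-2.6)])
E
```

```text
t 27.05 at [497.3 -65.7 171.6] phi 24.6 F [ 0.3 -0.2 -1. ] g 0.458 tilt -1.0
(551, -273, 175, -2.6) -> [-0.38 -3.76 21.08] yaw 5.44
(551, -273, 115, -2.6) -> [ 5.62 -3.75 21.09] yaw 5.44
```

send_rows(rows="0.3 -0.3 -0.7 3.5 1;0.3 -0.3 -1.3 7 2;0.3 -0.3 -2 11 3;0.3 -0.3 -2.7 15 4.5;0.3 -0.3 -3.5 19 5.4;0.3 -0.3 -3.8 21.1 5.4;0.3 -0.3 -3.8 21.1 5.4;0.3 -0.3 -3.8 21.1 5.4")

```text
time_s: 27.85
eef_pos: [551.9, -271.5, 174.5]
ee_rot: [-0.49, -0.509, -0.492, 0.509]
force: [-0.2, 0.2, -2.1]
grip_width: 0.46
```

```bash
python3 - <<'E'
from h import *
rows([(551,-273,115,-2.6)])
p=capture("top");im=p["pixels"][:,:,::-1];cv2.imwrite("pics/c18.png",cv2.resize(im[140:230,250:350],None,fx=6,fy=6,interpolation=cv2.INTER_CUBIC))
q=capture("scene");im=q["pixels"][:,:,::-1];cv2.imwrite("pics/c19.png",cv2.resize(im[110:240,205:345],None,fx=5,fy=4,interpolation=cv2.INTER_CUBIC))
for r in(p,q):
  for t in("scanner","window"):print(t,[(np.round(d["location"]).tolist(),round(d["confidence"],2)) for d in nets.spot_point(r,t)])
E
```

```text
t 27.85 at [ 551.9 -271.5  174.5] phi -2.1 F [-0.2  0.2 -2.1] g 0.46 tilt -1.0
(551, -273, 115, -2.6) -> [ 5.95 -0.06  0.16] yaw 0.1
scanner [([550.0, -273.0, 169.0], 0.52)]
window []
scanner [([553.0, -270.0, 170.0], 0.72)]
window [([597.0, -272.0, 166.0], 0.79)]
```

View pics/c18.png

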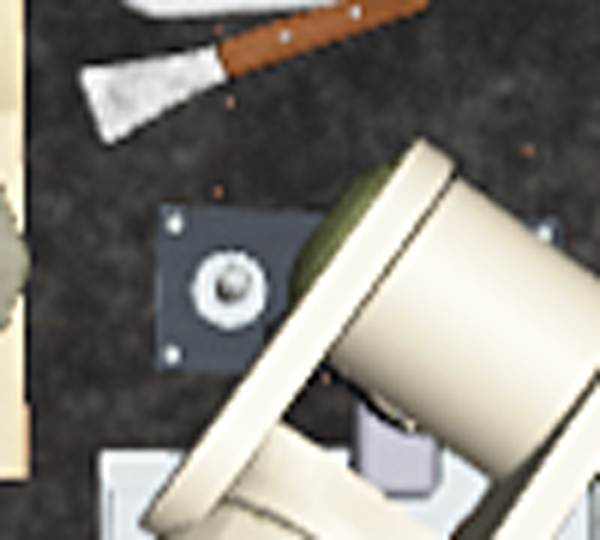

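View pics/c19.png

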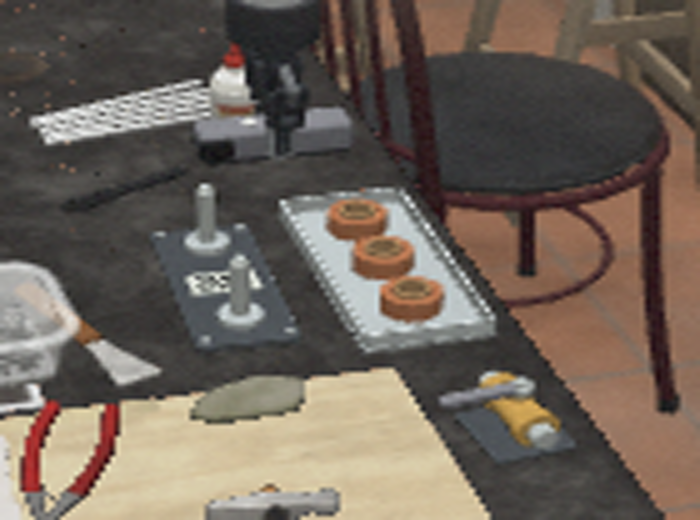

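The scanner is level with its nose towards +x at (215,145) px, and the net puts the window over the label. Lowering, then holding.

send_rows(rows="0.3 2 0 0.2 0;0.3 4 0 0.2 0;0.3 5.5 0 0.2 0;0.3 6 0 0.2 0;0.3 6 0 0.2 0;0.3 6 0 0.2 0;0.3 6 0 0.2 0;0.3 6 0 0.2 0;0.3 6 0 0.2 0;0.3 6 0 0.2 0;0.3 6 0 0.2 0;0.3 6 0 0.2 0")

```text
time_s: 29.35
eef_pos: [552.4, -274.1, 116.3]
ee_rot: [0.491, 0.509, 0.491, -0.509]
force: [1.2, 0.2, -1.8]
grip_width: 0.458
```

```bash
python3 - <<'E'
from h import *
rows([(551,-273,115,-2.6)])
q=capture("scene");im=q["pixels"][:,:,::-1];cv2.imwrite("pics/c20.png",cv2.resize(im[110:240,205:345],None,fx=5,fy=4,interpolation=cv2.INTER_CUBIC))
for t in("scanner","window","label"):print(t,[(np.round(d["location"]).tolist(),round(d["confidence"],2)) for d in nets.spot_point(q,t)])
E
```

```text
t 29.35 at [ 552.4 -274.1  116.3] phi -2.1 F [ 1.2  0.2 -1.8] g 0.458 tilt -1.0
(551, -273, 115, -2.6) -> [ 0.13 -0.14 -0.11] yaw 0.1
scanner [([552.0, -276.0, 112.0], 0.66)]
window [([598.0, -274.0, 110.0], 0.71)]
label [([592.0, -272.0, 9.0], 0.82)]
```

View pics/c20.png

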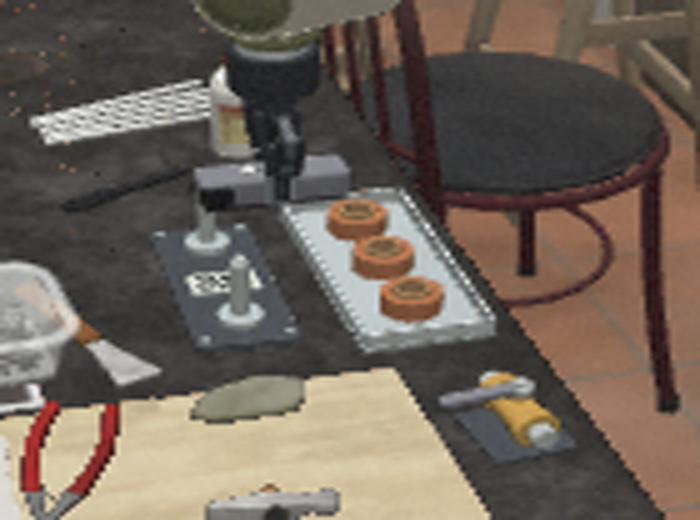

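send_rows(rows="0.3 0 -0.1 0 0;0.3 0 -0.1 0 0;0.3 0 -0.1 0 0;0.3 0 -0.1 0 0;0.3 0 -0.1 0 0;0.3 0 -0.1 0 0;0.3 0 -0.1 0 0;0.3 0 -0.1 0 0;0.3 0 -0.1 0 0;0.3 0 -0.1 0 0;0.3 0 -0.1 0 0;0.3 0 -0.1 0 0")

```text
time_s: 30.75
eef_pos: [551.4, -274.1, 116.3]
ee_rot: [-0.491, -0.509, -0.491, 0.509]
force: [0.3, -0.1, -1.8]
grip_width: 0.458
```

send_rows(rows="0.3 0 0 0 0;0.3 0 0 0 0;0.3 0 0 0 0;0.3 0 0 0 0;0.3 0 0 0 0;0.3 0 0 0 0;0.3 0 0 0 0;0.3 0 0 0 0;0.3 -2 0 0 0;0.3 -4 0 0 0;0.3 -6 0 0 0;0.3 -6 0 0 0")

```text
time_s: 31.95
eef_pos: [552.3, -274.7, 179.0]
ee_rot: [0.493, 0.509, 0.489, -0.509]
force: [-0.1, -0.2, -0.7]
grip_width: 0.459
```

```bash
python3 - <<'E'
from h import *
rows([(497,-66,172,25),(427.5,304.5,172,91)])
E
```

```text
t 31.95 at [ 552.3 -274.7  179. ] phi -2.1 F [-0.1 -0.2 -0.7] g 0.459 tilt -1.0
(497, -66, 172, 25) -> [  0.61  -6.28 -20.66] yaw -5.41
(427.5, 304.5, 172, 91) -> [  0.47 -14.57 -57.43] yaw -18.61
```

send_rows(rows="0.3 0.3 -0.8 -3 -1;0.3 0.5 -1.6 -6 -2;0.3 0.6 -2.5 -9 -3;0.3 0.6 -3.5 -12 -4;0.3 0.6 -4.5 -15 -5;0.3 0.6 -5.3 -18 -6;0.3 0.6 -6.1 -21 -7;0.3 0.6 -6.9 -24 -8.3;0.3 0.6 -7.7 -27 -9.6;0.3 0.6 -8.5 -30 -10.9;0.3 0.6 -9.3 -33 -12.2;0.3 0.6 -10 -36 -13.5")

```text
time_s: 33.15
eef_pos: [463.6, 90.5, 169.3]
ee_rot: [0.691, 0.149, 0.692, -0.149]
force: [0.9, 1.2, -1.1]
grip_width: 0.457
```

```bash
python3 - <<'E'
from h import *
rows([(427,304.5,172,91.5)])
E
```

```text
t 33.15 at [463.6  90.5 169.3] phi 65.7 F [ 0.9  1.2 -1.1] g 0.457 tilt -1.0
(427, 304.5, 172, 91.5) -> [ -0.26  17.99 -12.15] yaw -5.16
```

send_rows(rows="0.3 0 3 -2 -1;0.3 0 6 -4 -2;0.3 0 9 -6 -3;0.3 0 12 -8 -4;0.3 0 15 -10 -5;0.3 0 17.5 -12 -5.2;0.3 0 18 -12.1 -5.2;0.3 0 18 -12.1 -5.2;0.3 0 18 -12.1 -5.2")

```text
time_s: 34.05
eef_pos: [429.5, 302.5, 169.7]
ee_rot: [0.707, -0.009, 0.707, 0.008]
force: [-0.3, -1.1, -0.8]
grip_width: 0.46
```

```bash
python3 - <<'E'
from h import *
rows([(427,304.5,25,91.5),(427,304.5,7.5,91.5)])
p=capture("top");q=capture("scene")
for r in(p,q):
  for t in("scanner","window","mat"):print(t,[(np.round(d["location"]).tolist(),round(d["confidence"],2)) for d in nets.spot_point(r,t)])
E
```

```text
t 34.05 at [429.5 302.5 169.7] phi 91.4 F [-0.3 -1.1 -0.8] g 0.46 tilt -1.0
(427, 304.5, 25, 91.5) -> [14.47  0.22 -0.23] yaw -0.03
(427, 304.5, 7.5, 91.5) -> [16.22  0.22 -0.23] yaw -0.03
scanner [([429.0, 303.0, 164.0], 0.59)]
window [([428.0, 300.0, 163.0], 0.65)]
mat [([426.0, 303.0, -2.0], 0.68), ([512.0, -555.0, -0.0], 0.45)]
scanner [([426.0, 304.0, 167.0], 0.88)]
window [([426.0, 351.0, 165.0], 0.56)]
mat [([432.0, 307.0, -2.0], 0.68)]
```

send_rows(rows="0.3 4 0.2 -0.2 0;0.3 8 0.2 -0.2 0;0.3 11 0.2 -0.2 0;0.3 13.5 0.2 -0.2 0;0.3 15 0.2 -0.2 0;0.3 15.7 0.2 -0.2 0;0.3 15.9 0.2 -0.2 0;0.3 15.9 0.2 -0.2 0;0.3 15.9 0.2 -0.2 0")

```text
time_s: 35.35
eef_pos: [427.8, 305.5, 12.2]
ee_rot: [0.708, -0.009, 0.707, 0.009]
force: [0.0, -0.2, -1.0]
grip_width: 0.46
```

```bash
python3 - <<'E'
from h import *
rows([(427,304.5,7.5,91.5)])
E
```

```text
t 35.35 at [427.8 305.5  12.2] phi 91.4 F [ 0.  -0.2 -1. ] g 0.46 tilt -1.0
(427, 304.5, 7.5, 91.5) -> [ 0.47 -0.1  -0.08] yaw -0.02
```

send_rows(rows="0.3 0.2 0 0 0;0.3 0.4 0 0 0;0.3 0.5 0 0 0;0.3 0.5 0 0 0")

```text
time_s: 35.75
eef_pos: [427.4, 305.4, 7.0]
ee_rot: [0.707, -0.009, 0.707, 0.009]
force: [-2.6, -1.7, 7.0]
grip_width: 0.456
```

Touching down (7 N upward). Releasing and rising.

send_rows(rows="0.7 0 0 0 0;0.9 0 0 0 0;0.95 0 0 0 0;0.95 0 0 0 0;0.95 -2 0 0 0;0.95 -5 0 0 0;0.95 -9 0 0 0;0.95 -13 0 0 0;0.95 -17 -2 0 0;0.95 -18 -6 0 0;0.95 -18 -11 0 0;0.95 -18 -15 0 0")

```text
time_s: 36.95
eef_pos: [430.8, 153.5, 186.7]
ee_rot: [0.707, -0.009, 0.707, 0.009]
force: [-0.2, 0.0, 0.3]
grip_width: 0.949
```

```bash
python3 - <<'E'
from h import *
rows([])
q=capture("scene");save(q,"scene9");im=q["pixels"][:,:,::-1];cv2.imwrite("pics/c21.png",cv2.resize(im[110:300,205:375],None,fx=4,fy=3,interpolation=cv2.INTER_CUBIC))
p=capture("top");save(p,"top9");im=p["pixels"][:,:,::-1];cv2.imwrite("pics/c22.png",cv2.resize(im[165:265,90:250],None,fx=4.8,fy=4.8,interpolation=cv2.INTER_CUBIC))
for r in(p,q):
  for t in("scanner","window","mat","bobbin_a","handle_grip","glue","pen","scraper"):print(t,[(np.round(d["location"]).tolist(),round(d["confidence"],2)) for d in nets.spot_point(r,t)])
E
```

```text
t 36.95 at [430.8 153.5 186.7] phi 91.4 F [-0.2  0.   0.3] g 0.949 tilt -1.0
scanner []
window []
mat [([426.0, 303.0, 1.0], 0.42)]
bobbin_a [([452.0, -344.0, 2.0], 0.74), ([454.0, -266.0, 6.0], 0.51), ([454.0, -187.0, 6.0], 0.5)]
handle_grip []
glue [([512.0, -558.0, 0.0], 0.93)]
pen [([637.0, -480.0, -6.0], 0.72)]
scraper [([729.0, -220.0, -1.0], 0.65)]
scanner [([429.0, 306.0, 3.0], 0.8)]
window [([425.0, 351.0, 3.0], 0.63)]
mat [([430.0, 308.0, -0.0], 0.63)]
bobbin_a [([453.0, -342.0, -0.0], 0.69), ([451.0, -266.0, 7.0], 0.62), ([463.0, -186.0, 8.0], 0.62)]
handle_grip [([481.0, 26.0, 58.0], 0.46)]
glue [([509.0, -560.0, 2.0], 0.75)]
pen [([455.0, -264.0, -2.0], 0.75), ([636.0, -482.0, 2.0], 0.56)]
scraper [([728.0, -221.0, 2.0], 0.4)]
```

View pics/c21.png

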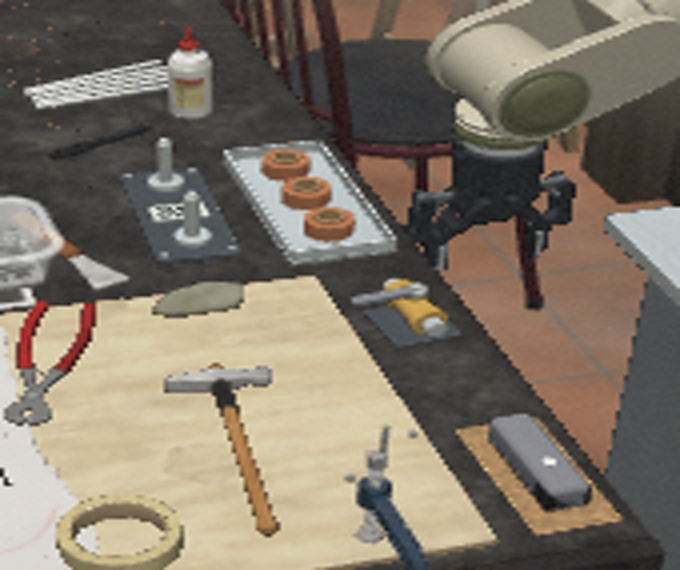

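View pics/c22.png

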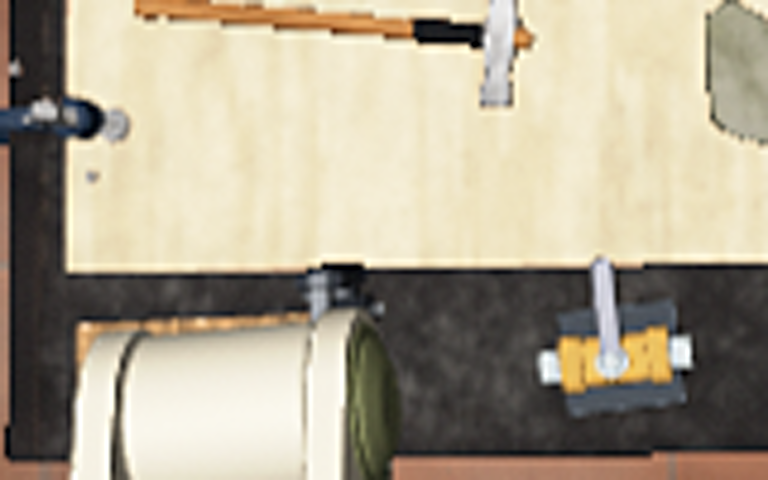

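Everything is in place: the scanner is flat on the mat, the bobbins are in the tray, the handle is across its pipe and the bystanders haven't moved. Handing in.

send_rows(rows="0.95 0 0 0 0;0.95 0 0 0 0;0.95 0 0 0 0")

```text
time_s: 38.15
eef_pos: [431.0, 155.3, 186.3]
ee_rot: [0.707, -0.009, 0.707, 0.009]
force: [-0.5, 0.3, -0.3]
grip_width: 0.949
```

```bash
python3 - <<'E'
from h import *
q=capture("scene")
for t in("scanner","mat","handle_grip"):print(t,[(np.round(d["location"]).tolist(),round(d["confidence"],2)) for d in nets.spot_point(q,t)])
print(workorder.finish_job())
E
```

```text
scanner [([426.0, 306.0, 2.0], 0.88), ([425.0, 353.0, 5.0], 0.67)]
mat [([429.0, 304.0, -1.0], 0.89)]
handle_grip [([482.0, 28.0, 56.0], 0.4)]
the job is handed in; nothing more can be done
None
```

The job is done and handed in at about 38 s. The hand-in gives no verdict, so what follows rests on my own checks.

- **Air cock:** I pushed the handle against its stop before touching any bobbin. It lies across the pipe, with the grip point within a few mm of the shut position.
- **Bobbins:** There were three, two on the left spindle and one on the right. All lie flat in the tray about 78 mm apart.
- **Scan:** The scanner had been knocked about 25 mm, so I measured it again before gripping. I held it level with its nose to +x for over 2 s. The window was about 100 mm above the label and within about 3 mm of its middle, taking my own label measurement. The trained network put the label 4–5 mm away from that, still inside the limit.
- **Scanner return:** It lies flat on the mat, along it. The network puts its origin about 4 mm from the mat's middle.
- **Bystanders:** The network finds the glue bottle, pen and scraper within a few mm of where they started. That is about its own error.

In the final top view the arm hid the scanner, so its last position comes from the scene camera only. The network also gave one false "pen" at the tray; the real pen was found in its place.

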